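Bring the hidden cup holder round and park the straw cup in it

ROBOT

A 6-joint arm with a two-finger parallel gripper is mounted at the origin on the work surface. World frame = base frame: x ahead of the robot, y to its left, z up, the work surface at z = 0. Lengths are in m, angles in degrees, forces in N, time in s.
With the tool pointing down it reaches from about 0.35 to 0.85 m from the base axis. Payload 8.1 kg.
Tool frame: the origin (TCP) lies midway between the tips of the shut fingers; the grasp point (between the pads) lies env.tcp_to_grasp behind it (env.tcp_to_grasp is the distance from the TCP to the grasp point, in m); z points along the fingers, y is the line along which they close (so a half turn about z gives the same grasp; the last joint's range is limited). The gripper opens to 93 mm and grips with 3 to 60 N. Pads are 15 mm wide; open, the fingers measure 128 mm over their backs; the gripper's body (75 mm by 188 mm) begins 65 mm behind the grasp point.
Start: joints at [66.899, 7.471, 85.268, -0, 87.261, -4.893], TCP at [0.187, 0.57, 0.219] pointing down, gripper open.
Joint ranges: [-169.43, 169.43], [-51.17, 129.36], [1.28, 143.12], [-76.62, 256.62], [0, 156.53], [-152.29, 152.29]. Speed limits (degrees/s): [136.94, 136.94, 159.86, 180, 180, 180].

INTERFACE

Orientations are given as a 3x3 rotation matrix whose columns are the frame's x, y, z axes.
In Python, from plant import env gives the robot as it stands.
- The arm moves only by the tool carry_out, never from a script. Its argument "increments" is a list of rows, each a list of 3 entries, a list of its own where there are three numbers: the shift along the tool's x, y, z in mm, then the turn, a rotation vector about the tool's x, y, z in rad, then the opening, from 0 (shut) to 1 (fully open). A call has 1 to 5 rows; each row is the pose to reach, as a shift and turn from the pose commanded when the call began, along the tool's axes at that moment; what a row does not reach only later rows make up. A row lasts 1/8 s, in which the tool goes at most 62.5 mm and 10.7 degrees, less where a joint would pass 70% of its speed; a pose out of reach is approached as far as the arm can. A call with a gripper value outside its range is refused whole. The fingers move at their own pace and stop on an object; "grip_force" is the grip in N (left out, the last holds). Time passes only in rows, so rows that repeat a pose let the fingers close. It gives the time, the measured TCP pose, the force, the opening and the grip force at its end, in the units of the state.
- env.sense(): the state, without advancing time (a new reading comes with each control period).
- env.capture(name): name is "scene" or "top" or "wrist"; returns a dict with "image" (480x640x3 uint8, blue, green, red), "range_z" (480x640 float32, m along the optical axis (not along the pixel's ray), 0 where there is no reading), "fx", "fy", "cx", "cy" (pixels), "k1" (the pictures are not rectified: a ray, as slopes to the right and down, at radius r is drawn at 1 + k1 r^2 times it, then the intrinsics apply), "world_from_camera" (4x4, takes a point from camera to world coordinates); the wrist camera has in their place "mount" (4x4, takes a point from camera to tool coordinates, whose origin is the TCP and whose axes are the flange's). Camera axes: x right, y up, looking along -z (the intrinsics and any distortion apply to the point x, -y, -z); pixel columns grow to the right and rows downward; lengths in m; the calibration is good to about 2 mm. A picture is of the moment at which its call begins: read the wrist's pose just before it.
- env.sign_off(): hands the job in; it is judged then, once.
The state is a dict: "time": time; "joint_positions": joint angles; "dq": joint speeds; "effort": joint torques, N m; "ee_pos": TCP position; "eef_rot": TCP orientation; "ft_force": force on the tool from outside, world axes, zero at the start; "ft_torque": the same for the moment, N m; "width": opening from 0.0 (shut) to 1.0 (fully open); "grip_force": force on a finger pad.
Only numpy, scipy, OpenCV 4.12 (cv2) and the standard library are available. Lean on these libraries where they do the work, as an engineer would, in place of code of your own. Each camera call takes 0.05 s, during which the arm holds its last target. There are 200 camera calls.

TASK

Put the toddler's straw cup away in the covered turntable organiser. The cup holder is hidden under the cover: with fingertips laid lightly on the open part of the turntable, drag it round, without flinging it or pressing hard, until the holder stands in the middle of the open front, in line with the tab on the base, and let go. Then stand the cup gently and upright in the holder, leaving the holder at the front and the bowl, plate and spoons where they are.

Things in the scene. Friction and masses are not known exactly. Their poses are not given: they have to be found in the camera images.
- organiser: Fixed grey organiser. Origin: centre of underside, on the turntable axis; local -x = open front, z up. Round base r 158 mm, 26 high; tab 14 wide on the front rim (local x -154 to -176, 20 high). Opaque cover with side and rear walls, roof top 94 mm, underside 88 mm high, 336 wide, over local x -15 to +171; the half in front is open from above.
- deck: Turntable: light grey smooth disc, r 150 mm, 12 thick, turns endlessly both ways about the vertical axis (friction 0.12 N m: stops at once when let go). Origin: on the axis, top face, 55 mm above worktop. Local -x points to the cup holder. A dark moulded line 60 to 140 mm from the axis marks the side opposite the holder. Over 10 N between robot and disc, or over 2.5 rad/s, fails.
- carrier: Springy bearing under the disc (origin on the axis, 26 mm high): pressing sinks the disc 0.25 mm per N; rest height half a mm uncertain. The disc runs out of true, tilted 2.3 deg: 115 mm from the axis its face is up to 4.6 mm above or below nominal, and this turns with it. Pressing to a fixed height slips or overloads: come down slowly and keep about 4 N by felt force.
- well (a point): Centre of the cup holder at the disc's top face, 95 mm from the axis. The holder is a round grey collar on the disc, 20 mm high, 74 outside and 66 inside diameter at its foot, flaring to 84 and 76 at its rim. It starts under the cover, 115 to 180 degrees from the front, on either side.
- front (a point): Fixed point in the middle of the open front, 95 mm from the axis straight towards the tab, 55 mm above the worktop: where the holder's centre must come.
- cup: Clear straw cup with white flip lid, upright on the worktop left or right of the organiser. Origin: centre of underside; z up. Round, 55 mm diameter at the foot, 58 at 88 mm height; lid 60 mm diameter from 88 to 104, flap on it to 112 mm. About 0.14 kg. Grip it about 80 mm above its foot.
- bowl: Steel bowl, 130 mm wide, 55 mm high, on the other side of the organiser. Origin: centre of underside. Leave alone.
- plate: Coral toddler plate, 180 mm wide, 20 mm high, far right. Origin: centre of underside. Leave alone.
- spoon0: Blue plastic spoon, 140 mm long, lying far left. Leave alone.
- spoon1: Blue plastic spoon, 140 mm long, lying beside the other. Leave alone.
Mind the look-alikes: they are no part of the job. Of the things like the cup, leave any that is blue; of the rest the smaller one is meant.

How it is judged:
By the outcome, as a careful person would: the job done as asked, in the order asked, and still so for the second after the job is handed in, with the robot touching nothing.
It also fails if it takes over 70 s, if anything falls off the work surface, if the arm or the gripper's body presses on something with over 40 N, if the wrist force passes 120 N, or if a joint passes its speed limit or range.

## Working session

There is one attempt and no reset: what is moved stays moved. The work goes in short steps, Python scripts to look and compute and a tool call to move; the robot and the scene stay as the last step left them, time stands still between calls to the robot, and variables do not carry over. Pictures are saved under pics/ and viewed, at most 10 in all, crops included, and the job is handed in when it is done.

Besides the shell and the picture viewer there is one more tool, called as name(argument=value, ...), one argument or row to a line, values as JSON. carry_out: Moves the arm, as the interface text tells. Its arguments: {"type":"object","properties":{"increments":{"type":"array"},"grip_force":{"type":"number"}},"required":["increments"]}

```bash
mkdir -p pics; ls; cat > h.py <<'E'
import numpy as np, cv2
from plant import env
def cap(n):
    s=env.sense(); c=env.capture(n)
    if 'mount' in c:
        T=np.eye(4);T[:3,:3]=s['eef_rot'];T[:3,3]=s['ee_pos'];c['W']=T@c['mount']
    else: c['W']=c['world_from_camera']
    return c
def cloud(c):
    v,u=np.mgrid[0:480,0:640].astype(float)
    K=np.array([[c['fx'],0,c['cx']],[0,c['fy'],c['cy']],[0,0,1]])
    p=cv2.undistortPoints(np.stack([u.ravel(),v.ravel()],1)[:,None],K,np.array([c['k1'],0,0,0.]))[:,0]
    z=c['range_z'].ravel(); P=np.stack([p[:,0]*z,-p[:,1]*z,-z],1)
    P=P@c['W'][:3,:3].T+c['W'][:3,3]; P[z==0]=np.nan
    return P.reshape(480,640,3)
E
python3 - <<'E'
from h import *
a=cap('scene');b=cap('top')
cv2.imwrite('pics/scene.png',a['image']);cv2.imwrite('pics/top.png',b['image'])
np.savez('top.npz',P=cloud(b),img=b['image']);np.savez('scene.npz',P=cloud(a),img=a['image'])
s=env.sense();print(s,env.tcp_to_grasp)
E
```

```text
pics
{'time': 0.1, 'joint_positions': array([ 6.68986468e+01,  7.51212482e+00,  8.53238288e+01,  2.95875676e-04,
        8.72626895e+01, -4.89320443e+00]), 'dq': array([ 0.07792887, -0.09774618, -0.10619697, -0.05437214, -0.0801344 ,
       -0.01955934]), 'effort': array([ 7.66037410e-04, -5.61347580e+01, -4.93091154e+01,  7.70015339e-02,
        2.91708618e-02, -1.10034518e-04]), 'ee_pos': array([0.18725164, 0.56947434, 0.21767079]), 'eef_rot': array([[-9.49927491e-01,  3.12469678e-01, -6.80247675e-04],
       [ 3.12470381e-01,  9.49926186e-01, -1.58156757e-03],
       [ 1.51993169e-04, -1.71493177e-03, -9.99998518e-01]]), 'ft_force': array([ 0.11771021,  0.19044093, -0.39260284]), 'ft_torque': array([ 0.03113379,  0.042715  , -0.01395138]), 'grip_force': 0.0, 'width': 0.998667049958381} 0.0188
```

View pics/scene.png

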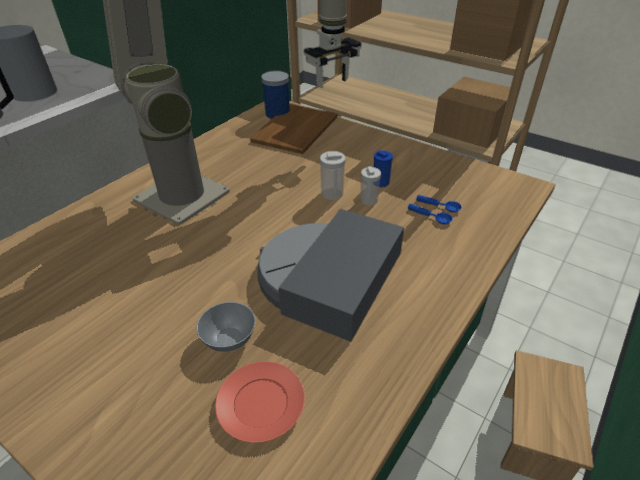

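View pics/top.png

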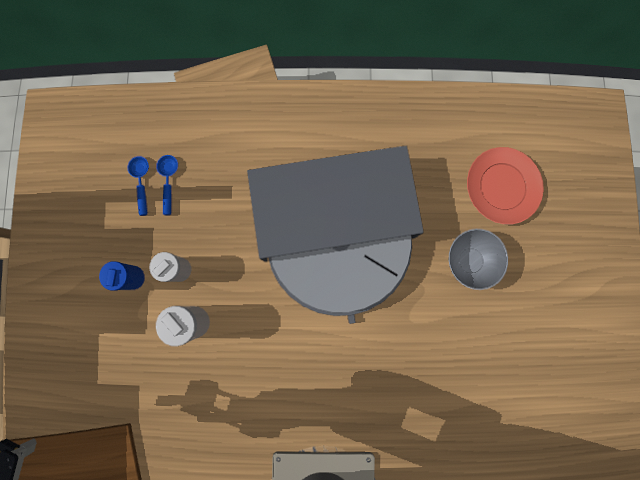

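Scene and top pictures: the open disc has its dark line at top (365,256)-(397,275), and the tab is at (352,318). The cup-like things in the top view are blue (115,276), small white-lid (164,267) and large white-lid (176,326). The one meant is (164,267), because it isn't blue and is the smaller of the other two.

```bash
python3 - <<'E'
from h import *
from scipy.optimize import least_squares
d=np.load('top.npz');P=d['P'];I=d['img']
def pt(u,v,r=1): return np.nanmedian(P[v-r:v+r+1,u-r:u+r+1].reshape(-1,3),0).round(4)
for n,(u,v) in dict(line0=(365,256),line1=(397,275),tab=(352,318),blue=(115,276),small=(164,267),big=(176,326),deck=(320,280),deck2=(390,250)).items(): print(n,pt(u,v))
# roof corners
z=P[...,2]; roof=((z>.085)&(z<.102)); roof[:, :235]=0; roof[:,440:]=0
X=P[roof][:,:2]; r=cv2.minAreaRect((X*1000).astype(np.float32)); print('roof',r,np.median(z[roof]))
# disc points
m=(z>.045)&(z<.066); m[:,:250]=0;m[:,430:]=0;m[:230]=0;m[330:]=0
D=P[m]; print('disc n',len(D))
A=np.c_[D[:,:2],np.ones(len(D))]; print('plane',np.linalg.lstsq(A,D[:,2],rcond=None)[0])
# outline of the disc: front edge points per column
E=np.array([P[np.where(m[:,u])[0].max(),u,:2] for u in range(280,402) if m[:,u].any()])
f=least_squares(lambda p:np.hypot(*(E-p[:2]).T)-p[2],[.5,0,.15],loss='soft_l1',f_scale=.002);print('circle',f.x)
g=least_squares(lambda p:np.hypot(*(E-p[:2]).T)-.15,f.x[:2],loss='soft_l1',f_scale=.002);print('circle r150',g.x)
# dark line
gm=I.max(2)<60; gm&=m; c=P[gm]; c=c[c[:,2]<.07]; print('dark',len(c)); 
n,l,st,ce=cv2.connectedComponentsWithStats(gm.astype(np.uint8))
for i in range(1,n):
  if st[i,4]>15: q=P[l==i]; print(st[i],np.nanmean(q,0),cv2.fitLine(q[:,:2].astype(np.float32),2,0,.01,.01).ravel())
for n_,(u,v,zz) in dict(small=(164,267,.08),big=(176,326,.08),blue=(115,276,.08)).items():
  w=P[v-40:v+40,u-30:u+30].reshape(-1,3);w=w[w[:,2]>zz]; w=w[np.hypot(*(w[:,:2]-pt(u,v)[:2]).T)<.06]; t=w[w[:,2]>w[:,2].max()-.03]
  print(n_,cv2.minEnclosingCircle((t[:,:2]*1000).astype(np.float32)),w[:,2].max())
cv2.imwrite('pics/crop.png',cv2.resize(I[220:360,80:260],None,fx=4,fy=4,interpolation=cv2.INTER_CUBIC))
E
```

```text
line0 [ 0.5289 -0.0857  0.0554]
line1 [ 0.4896 -0.1524  0.0544]
tab [ 0.3992 -0.0606  0.0203]
blue [0.4814 0.4212 0.108 ]
small [0.5003 0.3173 0.1134]
big [0.3871 0.2789 0.1446]
deck [0.4789 0.0079 0.0504]
deck2 [ 0.5415 -0.1378  0.055 ]
roof ((638.7465209960938, -20.885101318359375), (188.10235595703125, 336.8375244140625), 9.171048164367676) 0.09391839517724054
disc n 7108
plane [ 0.0364807  -0.01806299  0.03342446]
circle [ 0.5621256  -0.03314804  0.14761692]
circle r150 [ 0.56483316 -0.03311905]
dark 70
[365 255  32  21  58] [ 0.50930552 -0.11848926  0.05482334] [ 0.51832217  0.85518545  0.50930554 -0.11848926]
small ((502.3134765625, 322.964599609375), 30.632890701293945) 0.11488237163280579
big ((386.4550476074219, 285.8637390136719), 39.311405181884766) 0.14773084432846584
blue ((481.61639404296875, 428.8935546875), 31.12436294555664) 0.11508946606811499
```

View pics/crop.png

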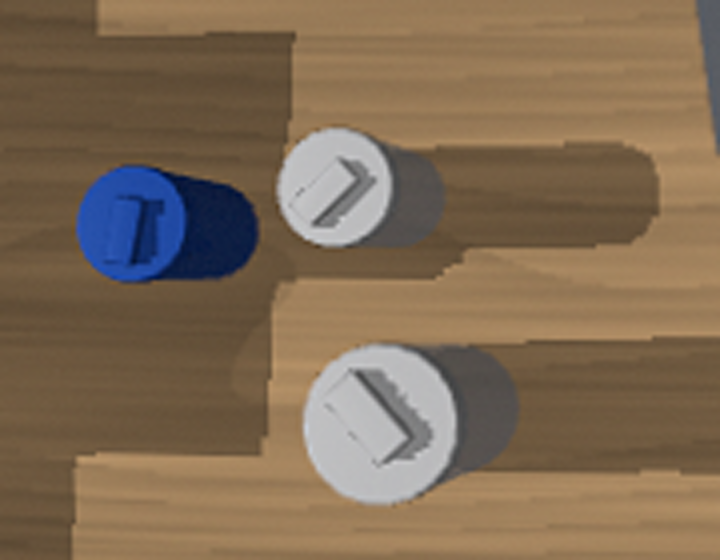

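Enlarged crop: the blue cup is at left, the small white-lidded clear cup at centre (60 mm lid, top about 113 mm high) and the large one below it (78 mm, 147 mm high). The small white one is the target, at (0.502, 0.322). The axis is near (0.5625, -0.033), the front direction is 189°, and the holder is at 58°, so the disc has to turn about +131° (CCW).

carry_out(
  increments=[
    [[-55,-20,0],[0,0,0.18],0],
    [[-105,-60,0],[0,0,0.36],0],
    [[-150,-105,0],[0,0,0.54],0],
    [[-190,-150,0],[0,0,0.72],0],
    [[-230,-197,0],[0,0,0.9],0],
  ],
)

```text
time: 0.72
ee_pos: [0.3447, 0.309, 0.2182]
eef_rot: [[-0.34, 0.94, -0.0], [0.94, 0.34, -0.0], [-0.0, -0.0, -1.0]]
ft_force: [1.1, 0.7, 0.2]
width: 0.511
grip_force: 0.0
```

```bash
cat >> h.py <<'E'
from scipy.spatial.transform import Rotation as Ro
C=np.array([.5625,-.0332]); F=189.25
def inc(xy,z,yang,s=None):
    "shift mm, turn rad from the measured pose to world xy,z and tool-y heading yang (deg), tool down"
    s=s or env.sense(); R=s['eef_rot']; a=np.radians(yang)
    y=np.array([np.cos(a),np.sin(a),0]); zz=np.array([0,0,-1.]); T=np.c_[np.cross(y,zz),y,zz]
    return (R.T@(np.r_[xy,z]-s['ee_pos'])*1e3).round(1), Ro.from_matrix(R.T@T).as_rotvec().round(3)
def at(phi,r=.115): a=np.radians(F+phi); return C+r*np.array([np.cos(a),np.sin(a)])
E
python3 - <<'E'
from h import *
s=env.sense();print(s['time'],s['ee_pos'],s['ft_force'],s['width'],inc(at(-35),.1,-20))
E
```

```text
0.725 [0.34470753 0.30898161 0.21823636] [1.08790503 0.67201152 0.24965249] 0.5107778314134039 (array([-313.6,    8. ,  118.3]), array([-0.   ,  0.   ,  0.696]))
```

carry_out(
  increments=[
    [[-60,2,0],[0,0,0.17],0],
    [[-120,4,10],[0,0,0.35],0],
    [[-180,5,30],[0,0,0.52],0],
    [[-238,6,50],[0,0,0.696],0],
    [[-295,8,75],[0,0,0.696],0],
  ],
)

```text
time: 1.35
ee_pos: [0.4545, 0.0349, 0.1433]
eef_rot: [[0.339, 0.941, 0.001], [0.941, -0.339, 0.0], [0.0, 0.001, -1.0]]
ft_force: [1.1, 0.0, 0.7]
width: 0.014
grip_force: 0.0
```

carry_out(
  increments=[
    [[-9,13,25],[0,0,0],0],
    [[-14,13,50],[0,0,0],0],
    [[-14,13,70],[0,0,0],0],
    [[-14,13,75],[0,0,0],0],
  ],
)

```text
time: 1.85
ee_pos: [0.4598, 0.0193, 0.0668]
eef_rot: [[0.337, 0.942, -0.003], [0.942, -0.337, 0.0], [-0.001, -0.003, -1.0]]
ft_force: [-0.3, 0.6, -0.1]
width: -0.001
grip_force: 0.0
```

```bash
python3 - <<'E'
from h import *
s=env.sense();print(s['time'],s['ee_pos'],s['ft_force'],s['width'],inc(at(-35),.052,-20))
E
```

```text
1.85 [0.45984083 0.01932019 0.06683328] [-0.26397103  0.60142877 -0.11820124] -0.000520736339465728 (array([-2.7,  0. , 14.8]), array([-0.003,  0.001,  0.006]))
```

carry_out(
  increments=[
    [[-2,0,5],[0,0,0],0],
    [[-2,0,9],[0,0,0],0],
    [[-2,0,12],[0,0,0],0],
    [[-2,0,14],[0,0,0],0],
    [[-2,0,14],[0,0,0],0],
  ],
)

```text
time: 2.48
ee_pos: [0.4607, 0.0175, 0.0546]
eef_rot: [[0.336, 0.942, -0.0], [0.942, -0.336, -0.0], [-0.0, -0.0, -1.0]]
ft_force: [-0.3, -0.4, 0.5]
width: 0.007
grip_force: 0.0
```

carry_out(
  increments=[
    [[0,0,0.5],[0,0,0],0],
    [[0,0,1],[0,0,0],0],
    [[0,0,1.5],[0,0,0],0],
    [[0,0,2],[0,0,0],0],
    [[0,0,2],[0,0,0],0],
  ],
)

```text
time: 3.1
ee_pos: [0.4607, 0.0175, 0.0526]
eef_rot: [[0.336, 0.942, -0.0], [0.942, -0.336, 0.0], [-0.0, -0.0, -1.0]]
ft_force: [-0.2, 0.2, -0.1]
width: 0.004
grip_force: 0.0
```

carry_out(
  increments=[
    [[0,0,0.5],[0,0,0],0],
    [[0,0,1],[0,0,0],0],
    [[0,0,1.5],[0,0,0],0],
    [[0,0,2],[0,0,0],0],
    [[0,0,2],[0,0,0],0],
  ],
)

```text
time: 3.72
ee_pos: [0.4607, 0.0175, 0.0506]
eef_rot: [[0.336, 0.942, -0.0], [0.942, -0.336, -0.0], [-0.0, -0.0, -1.0]]
ft_force: [0.5, 0.1, -0.0]
width: 0.006
grip_force: 0.0
```

carry_out(
  increments=[
    [[0,0,0.4],[0,0,0],0],
    [[0,0,0.7],[0,0,0],0],
    [[0,0,0.7],[0,0,0],0],
  ],
)

```text
time: 4.1
ee_pos: [0.4608, 0.0175, 0.05]
eef_rot: [[0.336, 0.942, 0.0], [0.942, -0.336, -0.0], [-0.0, 0.0, -1.0]]
ft_force: [-0.1, 0.2, 0.8]
width: 0.005
grip_force: 0.5
```

carry_out(
  increments=[
    [[0,0,0.4],[0,0,0],0],
    [[0,0,0.7],[0,0,0],0],
    [[0,0,0.7],[0,0,0],0],
  ],
)

```text
time: 4.47
ee_pos: [0.4607, 0.0175, 0.0493]
eef_rot: [[0.336, 0.942, -0.0], [0.942, -0.336, -0.0], [-0.0, -0.0, -1.0]]
ft_force: [-1.3, -0.4, 2.1]
width: 0.006
grip_force: 1.0
```

```bash
python3 - <<'E'
from h import *
s=env.sense();print(s['time'],s['ee_pos'],s['ft_force'])
v=s['ee_pos'][:2]-C; r=np.hypot(*v); p0=np.degrees(np.arctan2(v[1],v[0]))%360-F; print(r,p0)
for k in range(1,6): print(inc(at(p0+6*k,r),s['ee_pos'][2],-20+6*k))
E
```

```text
4.475 [0.46071883 0.01749904 0.04926387] [-1.28804418 -0.36590612  2.07286818]
0.11370927859986521 -35.728726498610115
(array([-11.9,  -0.8,   0. ]), array([-0.   ,  0.   , -0.099]))
(array([-23.8,  -0.3,   0. ]), array([-0.   ,  0.   , -0.203]))
(array([-35.6,   1.3,   0. ]), array([-0.   ,  0.   , -0.308]))
(array([-47.1,   4.3,   0. ]), array([-0.   ,  0.   , -0.413]))
(array([-58.3,   8.4,   0. ]), array([-0.   ,  0.   , -0.517]))
```

carry_out(
  increments=[
    [[-6,-0.5,0.6],[0,0,-0.05],0],
    [[-18,-0.6,0.6],[0,0,-0.155],0],
    [[-30,0.5,0.6],[0,0,-0.26],0],
    [[-41,2.7,0.6],[0,0,-0.36],0],
    [[-52,6,0.6],[0,0,-0.46],0],
  ],
)

```text
time: 5.1
ee_pos: [0.4492, -0.0337, 0.0489]
eef_rot: [[-0.12, 0.993, 0.001], [0.993, 0.12, 0.0], [0.0, 0.001, -1.0]]
ft_force: [1.2, 2.1, 2.6]
width: 0.009
grip_force: 1.2
```

```bash
cat > st.py <<'E'
from h import *
def line():
    c=cap('top');P=cloud(c);I=c['image'];b=np.hypot(P[...,0]-C[0],P[...,1]-C[1]);z=P[...,2]
    m=(I.max(2)<60)&(b<.143)&(b>.055)&(z<.066)&(z>.04)
    n,l,st,ce=cv2.connectedComponentsWithStats(m.astype(np.uint8))
    for i in range(1,n):
        if st[i,4]>12:
            q=P[l==i][:,:2]; k=q.mean(0)-C; print('dark',st[i],'phi',np.degrees(np.arctan2(k[1],k[0]))%360-F,'r',np.hypot(*k))
    cv2.imwrite('pics/now.png',I); return c,P
if __name__=='__main__':
    line();s=env.sense();print(s['time'],s['ee_pos'],s['ft_force'])
    v=s['ee_pos'][:2]-C; r=np.hypot(*v); p0=np.degrees(np.arctan2(v[1],v[0]))%360-F; y=np.degrees(np.arctan2(*s['eef_rot'][[1,0],1])); print(r,p0,y)
    for k in range(1,6): print(*inc(at(p0+6*k,.115),s['ee_pos'][2],y+6*k))
E
python3 st.py
```

```text
dark [369 243  37   5  59] phi 74.92477988952533 r 0.0988166717771216
5.15 [ 0.44932395 -0.03493076  0.04904063] [-1.4001632  -0.51348133  2.41799231]
0.11318928470583198 -8.37386333804045 7.164876547706546
[-11.8  -2.5   0. ] [ 0.001  0.001 -0.105]
[-23.8  -1.9   0. ] [ 0.001  0.001 -0.209]
[-35.7  -0.1   0. ] [ 0.001  0.001 -0.314]
[-47.4   3.    0. ] [ 0.001  0.001 -0.419]
[-58.6   7.2   0.1] [ 0.001  0.001 -0.524]
```

carry_out(
  increments=[
    [[-12,-1.2,0.3],[0,0,-0.105],0],
    [[-24,-0.9,0.4],[0,0,-0.21],0],
    [[-36,0.9,0.4],[0,0,-0.315],0],
    [[-47,4,0.4],[0,0,-0.42],0],
    [[-58,8,0.4],[0,0,-0.525],0],
  ],
)

```text
time: 5.78
ee_pos: [0.4642, -0.0902, 0.0485]
eef_rot: [[-0.6, 0.8, 0.001], [0.8, 0.6, 0.0], [-0.0, 0.001, -1.0]]
ft_force: [0.1, 2.3, 2.9]
width: 0.004
grip_force: 1.5
```

```bash
python3 st.py
```

```text
5.825 [ 0.46486137 -0.0914716   0.04879554] [-0.73942264 -0.82802272  2.83219372]
0.11370524456260092 21.579127440762505 37.16201230521768
[-11.9  -2.    0. ] [ 0.001  0.002 -0.105]
[-23.9  -1.4   0. ] [ 0.001  0.002 -0.209]
[-35.8   0.4   0.1] [ 0.     0.002 -0.314]
[-47.4   3.4   0.1] [ 0.     0.002 -0.419]
[-58.7   7.7   0.1] [ 0.     0.002 -0.524]
```

carry_out(
  increments=[
    [[-12,-1,0.2],[0,0,-0.105],0],
    [[-24,-0.7,0.3],[0,0,-0.21],0],
    [[-36,1,0.3],[0,0,-0.315],0],
    [[-47,4.1,0.3],[0,0,-0.42],0],
    [[-58,8.2,0.3],[0,0,-0.525],0],
  ],
)

```text
time: 6.45
ee_pos: [0.5053, -0.1315, 0.0481]
eef_rot: [[-0.92, 0.393, 0.0], [0.393, 0.92, 0.0], [-0.0, 0.0, -1.0]]
ft_force: [-0.4, 1.6, 4.0]
width: 0.007
grip_force: 1.7
```

carry_out(
  increments=[
    [[0,0,0],[0,0,0],0],
    [[0,0,-4],[0,0,0],0],
    [[0,0,-15],[0,0,0],0],
  ],
)

```text
time: 6.82
ee_pos: [0.5036, -0.1311, 0.0624]
eef_rot: [[-0.919, 0.395, -0.002], [0.395, 0.919, 0.001], [0.003, -0.0, -1.0]]
ft_force: [0.3, 0.0, -0.6]
width: 0.005
grip_force: 0.0
```

```bash
python3 st.py
```

```text
6.875 [ 0.50504016 -0.13163256  0.06465487] [ 1.34791627 -0.27864122  1.24440373]
0.11397632444422005 50.47582810178395 66.78721156958957
[-11.9  -1.9   0. ] [-0.     0.001 -0.105]
[-23.9  -1.5   0. ] [-0.     0.001 -0.209]
[-35.8   0.2   0. ] [-0.     0.001 -0.314]
[-47.5   3.1   0. ] [-0.     0.001 -0.419]
[-58.8   7.2   0. ] [-0.     0.001 -0.524]
```

View pics/now.png

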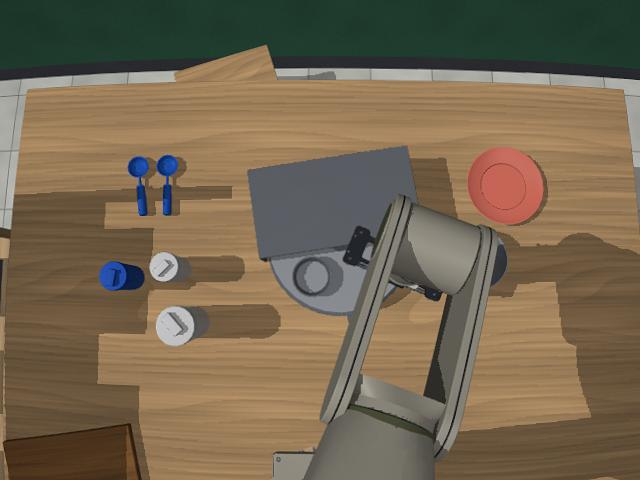

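The top view shows the holder's collar now in the open, at pixel (312,277), to the left of the front. I'll measure it.

```bash
cat > hold.py <<'E'
from h import *
from scipy.optimize import least_squares
def holder(names=('top',)):
  for n in names:
    c=cap(n);P=cloud(c);b=np.hypot(P[...,0]-C[0],P[...,1]-C[1]);z=P[...,2]
    lx=(P[...,:2]-C)@-np.array([np.cos(np.radians(F)),np.sin(np.radians(F))])
    m=(b<.15)&(lx<-.02)&(z>.068)&(z<.083); q=P[m][:,:2]
    a=np.median(q,0)
    f=least_squares(lambda p:np.hypot(*(q-p).T)-.040,a,loss='soft_l1',f_scale=.002).x
    k=f-C; print(n,m.sum(),'holder',f.round(4),'phi',(np.degrees(np.arctan2(k[1],k[0]))%360-F).round(2),'r',np.hypot(*k).round(4),'rms',np.std(np.hypot(*(q-f).T)).round(4),'zmed',np.median(P[m][:,2]).round(4))
  return f
if __name__=='__main__':
    holder(('top','scene')); s=env.sense(); print(s['time'],inc(at(10),.060,67)) 
E
python3 hold.py
```

```text
top 391 holder [0.4856 0.0241] phi -45.97 r 0.0959 rms 0.0021 zmed 0.0733
scene 141 holder [ 0.5094 -0.0438] phi 2.01 r 0.0542 rms 0.0244 zmed 0.074
6.975 (array([71.2, 35.6,  3.8]), array([ 0.   ,  0.002, -0.003]))
```

carry_out(
  increments=[
    [[22,5,0],[0,0,0],0],
    [[45,15,0],[0,0,0],0],
    [[69,33,3],[0,0,0],0],
    [[69,33,7],[0,0,0],0],
    [[69,33,10],[0,0,0],0],
  ],
)

```text
time: 7.6
ee_pos: [0.4547, -0.0745, 0.0529]
eef_rot: [[-0.92, 0.393, 0.001], [0.393, 0.92, -0.0], [-0.001, -0.0, -1.0]]
ft_force: [0.6, 0.1, 0.3]
width: 0.001
grip_force: 0.0
```

carry_out(
  increments=[
    [[0,0,0.5],[0,0,0],0],
    [[0,0,1],[0,0,0],0],
    [[0,0,1.6],[0,0,0],0],
    [[0,0,2],[0,0,0],0],
    [[0,0,2],[0,0,0],0],
  ],
)

```text
time: 8.22
ee_pos: [0.4546, -0.0744, 0.0511]
eef_rot: [[-0.92, 0.393, 0.0], [0.393, 0.92, -0.0], [-0.0, -0.0, -1.0]]
ft_force: [0.1, -1.2, 0.7]
width: 0.005
grip_force: 0.3
```

carry_out(
  increments=[
    [[0,0,0.4],[0,0,0],0],
    [[0,0,0.8],[0,0,0],0],
    [[0,0,1.2],[0,0,0],0],
    [[0,0,1.2],[0,0,0],0],
  ],
)

```text
time: 8.72
ee_pos: [0.4545, -0.0743, 0.0498]
eef_rot: [[-0.92, 0.393, 0.0], [0.393, 0.92, -0.0], [-0.0, -0.0, -1.0]]
ft_force: [-0.7, 0.1, 1.4]
width: 0.005
grip_force: 1.2
```

```bash
python3 st.py
```

```text
8.775 [ 0.45448789 -0.07431295  0.04983276] [-0.40114774 -0.98822502  3.65451754]
0.11557201106093758 11.588466734701825 66.86822020311205
[-9.2 -7.8  0. ] [-0.     0.    -0.105]
[-18.8 -15.1   0. ] [-0.     0.    -0.209]
[-29.1 -21.3   0. ] [-0.     0.    -0.314]
[-40.  -26.4   0. ] [-0.     0.    -0.419]
[-51.4 -30.3   0. ] [-0.     0.    -0.524]
```

carry_out(
  increments=[
    [[-5,-4,0.2],[0,0,-0.055],0],
    [[-14,-11.5,0.3],[0,0,-0.157],0],
    [[-24,-18.3,0.3],[0,0,-0.262],0],
    [[-34.5,-24,0.3],[0,0,-0.366],0],
    [[-45.7,-28.5,0.3],[0,0,-0.471],0],
  ],
)

```text
time: 9.4
ee_pos: [0.4855, -0.1184, 0.0495]
eef_rot: [[-0.998, -0.071, 0.0], [-0.071, 0.998, 0.001], [-0.0, 0.001, -1.0]]
ft_force: [0.2, 1.6, 2.3]
width: 0.004
grip_force: 1.3
```

```bash
python3 hold.py; python3 st.py
```

```text
top 274 holder [ 0.4694 -0.0162] phi -19.61 r 0.0947 rms 0.0025 zmed 0.0733
scene 156 holder [ 0.4672 -0.0248] phi -14.3 r 0.0957 rms 0.0313 zmed 0.073
9.5 (array([ 28.8,  50. , -10.3]), array([-0.   ,  0.001,  0.469]))
9.55 [ 0.48566059 -0.11870731  0.04959269] [-0.14138938 -0.10681394  3.24124003]
0.11495996732241287 38.80619365919193 93.72325043659879
[-8.8 -8.2  0. ] [-0.     0.001 -0.105]
[-18.5 -15.4   0. ] [-0.     0.001 -0.209]
[-28.8 -21.5   0. ] [-0.     0.    -0.314]
[-39.8 -26.5   0. ] [-0.     0.    -0.419]
[-51.2 -30.4   0. ] [-0.     0.    -0.524]
```

carry_out(
  increments=[
    [[-8.8,-8.2,0.2],[0,0,-0.105],0],
    [[-18.5,-15.4,0.2],[0,0,-0.209],0],
    [[-27,-20.4,0.2],[0,0,-0.296],0],
    [[-31.7,-22.8,0.2],[0,0,-0.342],0],
    [[-31.7,-22.8,0.2],[0,0,-0.342],0],
  ],
)

```text
time: 10.18
ee_pos: [0.5184, -0.1386, 0.0492]
eef_rot: [[-0.918, -0.396, -0.0], [-0.396, 0.918, 0.0], [-0.0, 0.0, -1.0]]
ft_force: [0.4, 0.7, 3.8]
width: 0.007
grip_force: 1.5
```

```bash
python3 hold.py; python3 st.py
```

```text
top 224 holder [ 0.4691 -0.0482] phi -0.11 r 0.0946 rms 0.0022 zmed 0.0734
scene 74 holder [ 0.5224 -0.0231] phi -23.44 r 0.0413 rms 0.0262 zmed 0.0726
10.275 (array([ 32.4,  87.5, -10.7]), array([0.   , 0.   , 0.808]))
10.325 [ 0.51837134 -0.13866262  0.04934254] [1.31644193 1.27202559 3.225665  ]
0.11432279839314248 58.044132957087015 113.34592792360567
[-8.3 -8.7  0. ] [ 0.     0.    -0.105]
[-17.9 -15.9   0. ] [-0.     0.    -0.209]
[-28.2 -22.1   0. ] [-0.     0.    -0.314]
[-39.1 -27.2   0. ] [-0.     0.    -0.419]
[-50.5 -31.2   0. ] [-0.     0.    -0.524]
```

carry_out(
  increments=[
    [[0,0,-3],[0,0,0],0],
    [[0,0,-15],[0,0,0],0],
    [[0,0,-60],[0,0,0],0],
    [[0,0,-115],[0,0,0],0.3],
    [[0,0,-150],[0,0,0],1],
  ],
)

```text
time: 10.95
ee_pos: [0.519, -0.1394, 0.203]
eef_rot: [[-0.918, -0.397, 0.003], [-0.397, 0.918, -0.001], [-0.002, -0.002, -1.0]]
ft_force: [0.7, -0.2, 0.5]
width: 0.17
grip_force: 0.0
```

```bash
python3 - <<'E'
from h import *
s=env.sense();print(s['time'],s['ee_pos'],inc([.5023,.3230],.195,135))
E
```

```text
10.95 [ 0.51903789 -0.13943708  0.20303944] (array([-168.4,  431. ,    7.4]), array([-0.003,  0.002, -0.377]))
```

carry_out(
  increments=[
    [[-20,54,0],[0,0,-0.08],1],
    [[-42,108,0],[0,0,-0.16],1],
    [[-64,164,0],[0,0,-0.24],1],
    [[-86,220,0],[0,0,-0.32],1],
    [[-108,277,0],[0,0,-0.377],1],
  ],
)

```text
time: 11.58
ee_pos: [0.5068, 0.1597, 0.2001]
eef_rot: [[-0.705, -0.709, 0.001], [-0.709, 0.705, -0.0], [-0.0, -0.001, -1.0]]
ft_force: [2.0, -0.0, -1.0]
width: 0.711
grip_force: 0.0
```

```bash
python3 - <<'E'
from h import *
s=env.sense();print(s['time'],s['ee_pos'],inc([.5023,.3230],.195,135))
E
```

```text
11.575 [0.50684372 0.15973725 0.20010355] (array([-112.5,  118.4,    5.1]), array([-0.001,  0.   ,  0.002]))
```

carry_out(
  increments=[
    [[-42,44,0],[0,0,0],1],
    [[-84,88,3],[0,0,0],1],
    [[-112.5,117,5],[0,0,0],1],
    [[-112.5,117,15],[0,0,0],1],
    [[-112.5,117,25],[0,0,0],1],
  ],
)

```text
time: 12.2
ee_pos: [0.5038, 0.3198, 0.1738]
eef_rot: [[-0.706, -0.708, -0.0], [-0.708, 0.706, -0.001], [0.001, -0.0, -1.0]]
ft_force: [-0.1, -0.1, 0.2]
width: 0.999
grip_force: 0.0
```

```bash
python3 hold.py; python3 - <<'E'
from h import *
c=cap('wrist');P=cloud(c);I=c['image'];cv2.imwrite('pics/w1.png',I)
z=P[...,2];s=env.sense();t=s['ee_pos']
m=(z>.095)&(z<.12)&(np.hypot(P[...,0]-.5023,P[...,1]-.323)<.045)
q=P[m]; print(s['time'],t,s['width'],m.sum(), (q.min(0)+q.max(0))/2, cv2.minEnclosingCircle((q[:,:2]*1e3).astype(np.float32)))
print(inc([.5023,.3230],.061,135))
E
```

```text
top 399 holder [ 0.4686 -0.046 ] phi -1.51 r 0.0948 rms 0.0021 zmed 0.0731
scene 207 holder [ 0.4677 -0.0494] phi 0.47 r 0.0961 rms 0.0024 zmed 0.0729
12.3 (array([ 310. , -240.9,  113.3]), array([-1.000e-03, -3.000e-03,  1.186e+00]))
12.35 [0.50363617 0.31873403 0.17329866] 0.9988645851139485 7662 [0.50086429 0.32234707 0.10525585] ((500.96173095703125, 322.347900390625), 29.98520278930664)
(array([ -2.3,   3.9, 112.3]), array([ 0.   , -0.002, -0.001]))
```

View pics/w1.png

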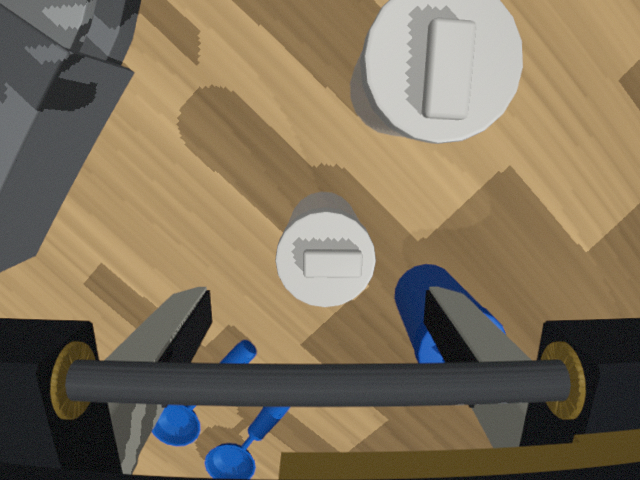

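The wrist view shows the small cup's lid centred at (326,258) between the open fingers. The blue cup (at right, beside the finger) and the large cup (440,65) are both clear of them. The cup is at (0.501, 0.3225), and the holder is within about 1.5° of the front. Next I go down and grip.

carry_out(
  increments=[
    [[-1,4.4,30],[0,0,0],1],
    [[-1,4.4,60],[0,0,0],1],
    [[-1,4.4,85],[0,0,0],1],
    [[-1,4.4,105],[0,0,0],1],
    [[-1,4.4,112],[0,0,0],1],
  ],
)

```text
time: 12.98
ee_pos: [0.5012, 0.3232, 0.0611]
eef_rot: [[-0.707, -0.707, -0.001], [-0.707, 0.707, -0.001], [0.002, 0.0, -1.0]]
ft_force: [0.6, 0.1, 1.0]
width: 0.999
grip_force: 0.0
```

carry_out(
  increments=[
    [[0,0,0],[0,0,0],0.7],
    [[0,0,0],[0,0,0],0.55],
    [[0,0,0],[0,0,0],0.4],
    [[0,0,0],[0,0,0],0.4],
    [[0,0,0],[0,0,0],0.4],
  ],
  grip_force=10,
)

```text
time: 13.6
ee_pos: [0.5021, 0.3244, 0.063]
eef_rot: [[-0.707, -0.708, 0.001], [-0.708, 0.707, 0.001], [-0.001, -0.0, -1.0]]
ft_force: [-0.2, 0.3, 4.0]
width: 0.643
grip_force: 10.0
```

carry_out(
  increments=[
    [[0,0,0],[0,0,0],0.4],
    [[0,0,0],[0,0,0],0.4],
  ],
)

```text
time: 13.85
ee_pos: [0.5021, 0.3244, 0.063]
eef_rot: [[-0.707, -0.708, 0.001], [-0.708, 0.707, 0.001], [-0.001, -0.0, -1.0]]
ft_force: [-0.3, -0.9, 4.9]
width: 0.643
grip_force: 10.0
```

The width of 59.8 mm and the 4–5 N upward push suggest the pads have caught the lid's edge. I'll open and regrip a little lower.

carry_out(
  increments=[
    [[0,0,0],[0,0,0],0.75],
    [[0,0,0],[0,0,0],0.75],
    [[0,0,3],[0,0,0],0.75],
    [[0,0,5],[0,0,0],0.75],
    [[0,0,5],[0,0,0],0.75],
  ],
)

```text
time: 14.48
ee_pos: [0.5013, 0.324, 0.0567]
eef_rot: [[-0.707, -0.708, -0.001], [-0.708, 0.707, -0.0], [0.001, 0.0, -1.0]]
ft_force: [-0.8, 0.0, 0.4]
width: 0.753
grip_force: 0.0
```

carry_out(
  increments=[
    [[0,0,0],[0,0,0],0.6],
    [[0,0,0],[0,0,0],0.4],
    [[0,0,0],[0,0,0],0.4],
    [[0,0,0],[0,0,0],0.4],
  ],
)

```text
time: 14.98
ee_pos: [0.5016, 0.3242, 0.0573]
eef_rot: [[-0.707, -0.708, 0.0], [-0.708, 0.707, 0.0], [-0.0, -0.0, -1.0]]
ft_force: [-0.3, -0.8, 0.2]
width: 0.648
grip_force: 10.0
```

carry_out(
  increments=[
    [[0,0,-8],[0,0,0],0.4],
    [[0,0,-25],[0,0,0],0.4],
    [[0,0,-50],[0,0,0],0.4],
    [[0,0,-80],[0,0,0],0.4],
    [[0,0,-105],[0,0,0],0.4],
  ],
)

```text
time: 15.6
ee_pos: [0.5021, 0.3245, 0.1652]
eef_rot: [[-0.706, -0.708, 0.002], [-0.708, 0.706, 0.001], [-0.002, -0.001, -1.0]]
ft_force: [-0.1, 0.2, -0.8]
width: 0.644
grip_force: 10.0
```

```bash
python3 - <<'E'
from h import *
s=env.sense();print(s['time'],s['ee_pos'],s['width'],s['ft_force'],inc([.4682,-.0475],.163,100))
E
```

```text
15.6 [0.50212254 0.32445904 0.16518317] 0.6443340185428994 [-0.13610509  0.24770564 -0.75608718] (array([ 287.2, -238.8,    1.7]), array([-0.   ,  0.002,  0.612]))
```

carry_out(
  increments=[
    [[20,-17,0],[0,0,0.06],0.4],
    [[50,-42,0],[0,0,0.12],0.4],
    [[82,-68,0],[0,0,0.18],0.4],
    [[115,-96,0],[0,0,0.25],0.4],
    [[148,-123,0],[0,0,0.31],0.4],
  ],
)

```text
time: 16.23
ee_pos: [0.4843, 0.1313, 0.1639]
eef_rot: [[-0.89, -0.457, 0.002], [-0.457, 0.89, 0.0], [-0.002, -0.001, -1.0]]
ft_force: [0.5, -0.4, -1.4]
width: 0.642
grip_force: 10.0
```

```bash
python3 - <<'E'
from h import *
s=env.sense();print(s['time'],s['ee_pos'],s['width'],s['ft_force'],inc([.4682,-.0475],.163,100))
E
```

```text
16.225 [0.48426771 0.13133413 0.16388011] 0.6421159267391032 [ 0.53852375 -0.39012598 -1.37582868] (array([  96. , -151.8,    0.8]), array([-0.   ,  0.002,  0.3  ]))
```

carry_out(
  increments=[
    [[24,-38,0],[0,0,0.08],0.4],
    [[48,-76,0],[0,0,0.16],0.4],
    [[72,-114,0],[0,0,0.24],0.4],
    [[88,-140,0],[0,0,0.3],0.4],
    [[96,-152,0],[0,0,0.3],0.4],
  ],
)

```text
time: 16.85
ee_pos: [0.4687, -0.0481, 0.1636]
eef_rot: [[-0.985, -0.174, 0.002], [-0.174, 0.985, -0.0], [-0.002, -0.001, -1.0]]
ft_force: [0.2, -0.3, -0.9]
width: 0.64
grip_force: 10.0
```

carry_out(
  increments=[
    [[0,0,0],[0,0,0],0.4],
    [[0,0,0],[0,0,0],0.4],
  ],
)

```text
time: 17.1
ee_pos: [0.4686, -0.0456, 0.1625]
eef_rot: [[-0.984, -0.177, 0.0], [-0.177, 0.984, 0.0], [-0.0, 0.0, -1.0]]
ft_force: [0.3, 0.3, -0.9]
width: 0.646
grip_force: 10.0
```

```bash
python3 - <<'E'
from h import *
from hold import *
c=cap('scene');I=c['image'];cv2.imwrite('pics/s2.png',cv2.resize(I[120:340,220:430],None,fx=2.7,fy=2.7,interpolation=cv2.INTER_CUBIC))
w=cap('wrist');cv2.imwrite('pics/w2.png',w['image']); P=cloud(w);z=P[...,2]
s=env.sense();print(s['time'],s['ee_pos'],s['width'],inc([.4682,-.0475],.163,100))
k=P[...,:2]-s['ee_pos'][:2]
m=(np.abs(z-(s['ee_pos'][2]-.0573+.104))<.012)&(np.hypot(k[...,0],k[...,1])<.05);q=P[m]
print('lid',m.sum(),cv2.minEnclosingCircle((q[:,:2]*1e3).astype(np.float32)))
b=np.hypot(*(np.moveaxis(P[...,:2],2,0)-C[:,None,None]))
m=(z>.066)&(z<.082)&(b<.15);q=P[m][:,:2]
f=least_squares(lambda p:np.hypot(*(q-p).T)-.04,[.468,-.047],loss='soft_l1',f_scale=.002).x;print('collar',m.sum(),f,np.std(np.hypot(*(q-f).T)))
# tab from the wrist
m=(z>.012)&(z<.0215)&(b>.160)&(b<.18);q=P[m];print('tab',m.sum(),np.mean(q,0) if m.any() else '')
E
```

```text
17.2 [ 0.46852123 -0.04552856  0.16228626] 0.6425003348498782 (array([ 0.7, -1.9, -0.7]), array([0.   , 0.   , 0.004]))
lid 21238 ((460.3751220703125, -46.870357513427734), 46.189247131347656)
collar 2827 [ 0.46953047 -0.04612838] 0.0026390030781564796
tab 444 [ 0.40683209 -0.06839769  0.02023227]
```

View pics/s2.png

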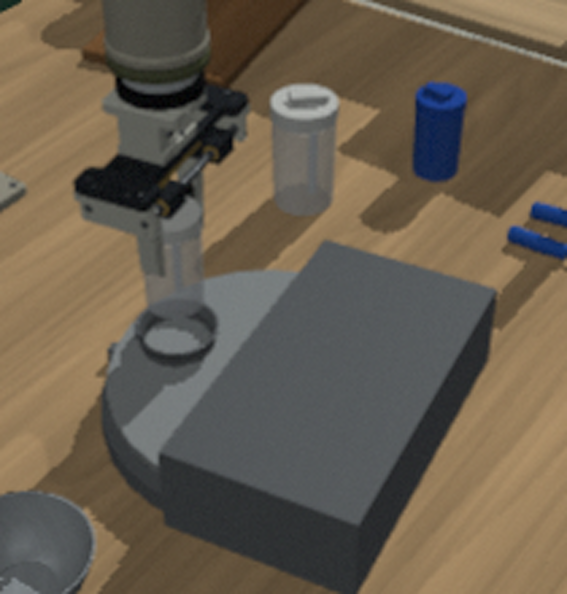

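View pics/w2.png

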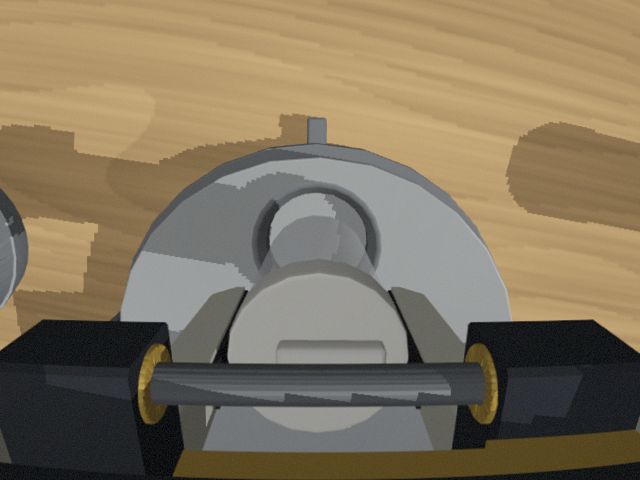

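The views show the cup held upright above the collar: wrist collar about (315,245), tab (317,130), in line. The collar is at about (0.469, -0.0465), so I shift by 1–2 mm and lower gently.

carry_out(
  increments=[
    [[-1.3,-1.2,6],[0,0,0],0.4],
    [[-1.3,-1.2,16],[0,0,0],0.4],
    [[-1.3,-1.2,26],[0,0,0],0.4],
    [[-1.3,-1.2,34],[0,0,0],0.4],
    [[-1.3,-1.2,40],[0,0,0],0.4],
  ],
)

```text
time: 17.82
ee_pos: [0.4696, -0.0475, 0.1214]
eef_rot: [[-0.985, -0.175, -0.001], [-0.175, 0.985, 0.0], [0.001, 0.0, -1.0]]
ft_force: [0.0, 0.1, -0.8]
width: 0.643
grip_force: 10.0
```

carry_out(
  increments=[
    [[0,0,2],[0,0,0],0.4],
    [[0,0,4],[0,0,0],0.4],
    [[0,0,5],[0,0,0],0.4],
    [[0,0,6],[0,0,0],0.4],
    [[0,0,6],[0,0,0],0.4],
  ],
)

```text
time: 18.45
ee_pos: [0.4699, -0.0476, 0.1163]
eef_rot: [[-0.985, -0.175, 0.0], [-0.175, 0.985, -0.0], [-0.0, -0.0, -1.0]]
ft_force: [-0.1, 0.3, -1.0]
width: 0.645
grip_force: 10.0
```

carry_out(
  increments=[
    [[0,0,1],[0,0,0],0.4],
    [[0,0,2],[0,0,0],0.4],
    [[0,0,2.5],[0,0,0],0.4],
    [[0,0,2.5],[0,0,0],0.4],
  ],
)

```text
time: 18.95
ee_pos: [0.4698, -0.0475, 0.1137]
eef_rot: [[-0.985, -0.175, -0.0], [-0.175, 0.985, 0.0], [0.0, 0.0, -1.0]]
ft_force: [-0.1, 0.2, -1.2]
width: 0.64
grip_force: 10.0
```

carry_out(
  increments=[
    [[0,0,0.5],[0,0,0],0.4],
    [[0,0,1],[0,0,0],0.4],
    [[0,0,1],[0,0,0],0.4],
  ],
)

```text
time: 19.32
ee_pos: [0.4699, -0.0475, 0.1127]
eef_rot: [[-0.985, -0.175, 0.0], [-0.175, 0.985, 0.0], [-0.0, 0.0, -1.0]]
ft_force: [-0.1, -0.2, -1.0]
width: 0.643
grip_force: 10.0
```

carry_out(
  increments=[
    [[0,0,0.5],[0,0,0],0.4],
    [[0,0,1],[0,0,0],0.4],
    [[0,0,1],[0,0,0],0.4],
  ],
)

```text
time: 19.7
ee_pos: [0.47, -0.0476, 0.1119]
eef_rot: [[-0.985, -0.175, 0.0], [-0.175, 0.985, -0.0], [-0.0, -0.0, -1.0]]
ft_force: [0.5, -0.4, 0.4]
width: 0.642
grip_force: 10.0
```

carry_out(
  increments=[
    [[0,0,0.3],[0,0,0],0.4],
    [[0,0,0.7],[0,0,0],0.4],
    [[0,0,0.7],[0,0,0],0.4],
  ],
)

```text
time: 20.08
ee_pos: [0.47, -0.0476, 0.1112]
eef_rot: [[-0.985, -0.175, 0.0], [-0.175, 0.985, -0.0], [-0.0, -0.0, -1.0]]
ft_force: [-0.3, 0.6, 2.3]
width: 0.645
grip_force: 10.0
```

Contact at the expected height (foot about 0.054). Releasing gradually.

carry_out(
  increments=[
    [[0,0,0],[0,0,0],0.66],
    [[0,0,0],[0,0,0],0.7],
    [[0,0,0],[0,0,0],0.8],
    [[0,0,0],[0,0,0],0.9],
    [[0,0,0],[0,0,0],0.95],
  ],
)

```text
time: 20.7
ee_pos: [0.4699, -0.0475, 0.111]
eef_rot: [[-0.985, -0.175, -0.0], [-0.175, 0.985, 0.0], [0.0, 0.0, -1.0]]
ft_force: [-0.6, -0.5, -0.5]
width: 0.939
grip_force: 0.0
```

carry_out(
  increments=[
    [[0,0,-6],[0,0,0],0.95],
    [[0,0,-20],[0,0,0],0.95],
    [[0,0,-50],[0,0,0],0.95],
    [[0,0,-90],[0,0,0],0.95],
    [[0,0,-110],[0,0,0],0.95],
  ],
)

```text
time: 21.32
ee_pos: [0.4711, -0.0478, 0.2249]
eef_rot: [[-0.985, -0.175, 0.004], [-0.175, 0.985, -0.001], [-0.004, -0.002, -1.0]]
ft_force: [-0.0, -0.1, 0.8]
width: 0.949
grip_force: 0.0
```

carry_out(
  increments=[
    [[0,50,-10],[0,0,0],0.95],
    [[0,105,-10],[0,0,0],0.95],
    [[0,160,-10],[0,0,0],0.95],
    [[0,200,-10],[0,0,0],0.95],
    [[0,200,-10],[0,0,0],0.95],
  ],
)

```text
time: 21.95
ee_pos: [0.4344, 0.1517, 0.2323]
eef_rot: [[-0.984, -0.179, 0.001], [-0.179, 0.984, 0.001], [-0.001, 0.001, -1.0]]
ft_force: [-0.4, -0.3, 0.4]
width: 0.951
grip_force: 0.0
```

```bash
python3 - <<'E'
from hold import *
f=holder(('top','scene'))
c=cap('scene');I=c['image'];cv2.imwrite('pics/s3.png',cv2.resize(I[140:340,220:430],None,fx=2.7,fy=2.7,interpolation=cv2.INTER_CUBIC))
c=cap('top');P=cloud(c);z=P[...,2];cv2.imwrite('pics/t3.png',cv2.resize(c['image'][130:330,230:430],None,fx=2.7,fy=2.7,interpolation=cv2.INTER_CUBIC))
m=(np.hypot(P[...,0]-.469,P[...,1]+.047)<.05)&(z>.14)&(z<.19);q=P[m];print('lid',m.sum(),cv2.minEnclosingCircle((q[:,:2]*1e3).astype(np.float32)),q[:,2].max())
print(env.sense()['time'],env.sense()['ee_pos'],env.sense()['ft_force'])
E
```

```text
top 281 holder [ 0.4695 -0.0483] phi -0.01 r 0.0942 rms 0.003 zmed 0.0737
scene 206 holder [ 0.4602 -0.0417] phi -4.48 r 0.1027 rms 0.0051 zmed 0.0736
lid 820 ((470.75152587890625, -50.83625793457031), 29.88218879699707) 0.17006962400089376
22.15 [0.43520211 0.14847305 0.23150007] [ 0.51106407  0.09900233 -0.1544034 ]
```

View pics/s3.png

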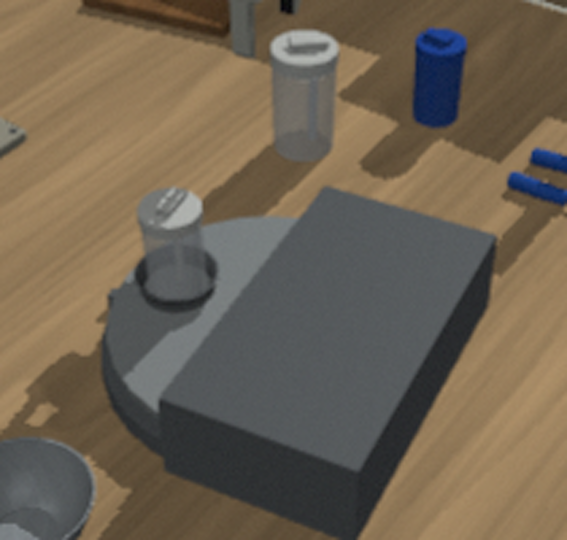

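View pics/t3.png

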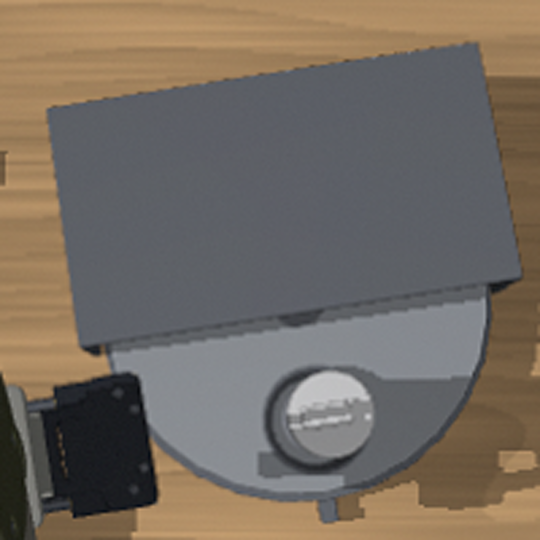

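Both crops show the cup upright inside the collar: scene (175,245), top (330,415). The collar is in line with the tab at (328,508), and the lid is 0.17 m high, as expected. The gripper is clear.

```bash
python3 -c "
from plant import env
print(env.sign_off())"
```

```text
the job is handed in; nothing more can be done
None
```

The small clear cup with the white lid is standing upright in the holder, which I dragged round to the front in line with the tab to within about 1–2° (measured before and after placing). The job is handed in at about 22 s, with the gripper clear; I didn't get a verdict back.

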